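# Seal the airbrush cleaning pot and hold the air lever half open

### The arm

A 6-joint arm with a two-finger parallel gripper is mounted at the origin on a cart in front of the work surface, level with it; the furniture and walls round the work are solid. World frame = base frame: x ahead of the robot, y to its left, z up, the work surface at z = 0. Lengths are in m, angles in degrees, forces in N, time in s.
With the tool pointing down it reaches from about 0.325 to 0.875 m from the base axis. Payload 4.4 kg.
Tool frame: the origin (TCP) lies midway between the tips of the shut fingers; the grasp point (between the pads) lies 19 mm behind it; x points along the fingers, y is the direction in which the jaws open and shut, and the axes are right-handed (so a half turn about x gives the same grasp; the last joint's range is limited). The gripper opens to 85 mm and grips with 20 to 120 N. Pads are 22 mm wide; open, the fingers measure 114 mm over their backs; the gripper's body (76 mm by 85 mm) begins 54 mm behind the grasp point. The pads swing forward as they close: fully open they stand 13 mm farther back than shut.
Start: joints at [60.304, 11.837, 88.321, -0, 79.842, -8.623], TCP at [0.207, 0.537, 0.231] pointing down, gripper open.
Joint ranges: [-156.59, 156.59], [-49.26, 127.26], [12.9, 141.05], [-63.56, 243.56], [4.71, 150.69], [-161.64, 161.64]. Speed limits (degrees/s): [159.86, 159.86, 180, 180, 180, 180].

### API

Orientations are given as a 3x3 rotation matrix whose columns are the frame's x, y, z axes.
In Python, from station import env, cams gives the robot as it stands.
- The arm moves only by the tool move_arm, never from a script. Its argument "targets" is a list of rows, each an object of numbers: "dx", "dy", "dz": the shift along the tool's x, y, z in mm; "ax", "ay", "az": the turn, a rotation vector about the tool's x, y, z in rad; "jaw": the opening, from 0 (shut) to 1 (fully open). In form: [{"dx": .., "dy": .., "dz": .., "ax": .., "ay": .., "az": .., "jaw": ..}, ...]. A call has 1 to 20 rows; each row shifts and turns the commanded pose from where the row before left it, along the tool's axes as they then stand; what a row does not reach is not made up. A row lasts 1/12 s, in which the tool goes at most 41.7 mm and 7.16 degrees, less where a joint would pass 70% of its speed; a pose out of reach is approached as far as the arm can. A call is refused whole if a number of a shift passes 41.7 or a number of a turn 0.125, either way. A call with a gripper value outside its range is refused whole. The fingers move at their own pace and stop on an object; "grip_force" is the grip in N (left out, the last holds). Time passes only in rows, so rows that do not move let the fingers close. It gives the time, the measured TCP pose, the force and the opening at its end, in the units of the state.
- env.get_obs(): the state, without advancing time (a new reading comes with each control period).
- cams.grab_frame(name): name is "scene" or "top" or "wrist"; returns a dict with "frame" (384x512x3 uint8, red, green, blue), "intrinsics" (3x3 intrinsics, pixels), "T" (4x4, takes a point from camera to world coordinates). Camera axes: x right, y down, z forward; pixel columns grow to the right and rows downward; lengths in m; the calibration is good to about 2 mm. A picture is of the moment at which its call begins. There is no depth.
- env.job_done(): hands the job in, once; it reports no verdict.
The state is a dict: "clock": time; "joint_positions": joint angles; "qvel": joint speeds; "tau": joint torques, N m; "tcp_pos": TCP position; "ee_rot": TCP orientation; "contact_force": force on the tool from outside, world axes, zero at the start; "wrist_torque": the same for the moment, N m; "opening": finger opening in m.
Only numpy, scipy, OpenCV 4.12 (cv2) and the standard library are available. Lean on these libraries where they do the work, as an engineer would, in place of code of your own. Each camera call takes 0.05 s, during which the arm holds its last target.

### The job

Screw the T-handled cap of the airbrush cleaning pot fully tight: clockwise seen from above, up to its stop, where the T-bar lines up with the pot's spout. Only then press the sprung lever of the air valve down to half its travel, where it lies level and its pointer meets the long middle mark of the gauge. Finish while your fingers are still holding it there, and leave everything else on the bench where it is.

Things in the scene. Friction and masses are not known exactly. Their poses are not given: they have to be found in the camera images.
- pot: airbrush cleaning pot, a bolted-down aluminium can, flange 104 mm across, can 82 mm across, 84 mm high to the neck. Origin: centre of its underside on the bench; z up. A brass outlet spout, 15 to 19 mm thick, points along its -x axis, 52 mm above the bench, ending about 79 mm from the pot's axis
- cap_bar (a point): centre of the black T-bar on top of the pot's steel screw cap. The bar is 64 mm long (along this point's x axis), 14 mm wide (y), 18 mm tall (z); its top is 135 mm and its centre 126 mm above the bench. It stands on an 18 mm thick stem; the cap's knurled disc (72 mm across) lies below it, rising from 92 mm at its rim to 100 mm above the bench close to the stem, so there are 17 to 25 mm free under the bar. Turns about the vertical through this point
- pot_cap (a joint): turn of the screw cap in rad: 0 = fully tight, against the stop, T-bar in line with the spout (parallel to the pot's x axis); grows anticlockwise seen from above as the cap is loosened, to 1.5 at most; starts between 0.8 and 1.3. It does not rise as it turns and stays where it is left; about 0.1 N m of friction
- valve: air valve stand, bolted down: steel foot plate 165 x 80 mm, an aluminium block with the lever's pivot at x = +45 mm, 100 mm above the bench, and at x = -13 mm, y = +50 mm an upright gauge plate 126 mm high with a short, a long and a short rib. Origin: on the bench under x = y = 0 of the stand; z up. The lever points along its -x axis
- lever_pad (a point): centre of the top face of the black thumb pad at the end of the lever; the pad is 40 mm along the lever and 32 mm wide, 10 mm thick. It lies 100 mm from the pivot axis and 6 mm above the lever's middle line: at half travel (lever level) it is at x = -55 mm, y = 0, z = 106 mm in the frame of the valve stand; unpressed it is about 25 mm higher, fully down about 25 mm lower. Its x axis runs along the lever toward the pivot
- air_lever (a joint): how far the lever is pressed, in rad: 0 = up, at rest, 0.25 = half travel, lever level and pointer at the long mark, 0.5 = fully down. A spring pushes it back up when let go: pressing down on the pad takes 3 N to start, 6 N at half travel, 9 N at the end
- sanding_block_mid (a point): bystander: dark sanding block 37 x 63 x 26 mm, loose; its centre
- ink_bottle_mid (a point): bystander: pale bottle with a ribbed black cap, 49 mm across, 87 mm high, loose; its centre
- glue_bottle_mid (a point): bystander: squeeze bulb with a long thin nozzle, 60 mm across, 130 mm high, loose; its centre
- knob_6_mid (a point): bystander: small turned wooden knob 25 x 42 x 24 mm, lying loose; its centre
- graver_b1_mid (a point): bystander: graver with a brown wooden handle, 19 x 150 x 19 mm, lying loose; its centre
Things that resemble listed ones, but are neither listed nor needed, are in the scene too. Leave any purple look-alike of the pot alone.

How it is judged (in metres and radians):
On the way, in this order (a step that is already met when the one before it is completed fails the run):
1. the cap is screwed tight while the lever is still up (value of joint pot_cap below 0.12 rad and value of joint air_lever below 0.08 rad), for 0.2 s.
2. the lever is pressed to half its travel (value of joint air_lever between 0.18 and 0.32 rad and contact force between the fingers and air_lever above 1 N), for 0.3 s.
At the end, for the whole second after the job is handed in: The cap is tight (within 0.12 rad of its stop), and the fingers are holding the lever still at half its travel (0.25 rad, within 0.07), pressing it with more than 1 N (all of step 2 and value of joint pot_cap below 0.12 rad and velocity of joint air_lever between -0.1 and 0.1 rad/s); the arm keeps its last pose, push and grip.
It fails at once if the air lever is pressed while the cap is not tight (value of joint air_lever above 0.12 rad and value of joint pot_cap above 0.15 rad).
It fails at once if a bystander is shifted by more than 3 cm (distance of any of sanding_block_mid, ink_bottle_mid, glue_bottle_mid, knob_6_mid, graver_b1_mid from where it was at the start of the episode above 0.03 m).
It also fails if it takes over 40 s, if anything falls off the work surface, if the arm or the gripper's body presses on something with over 40 N, if the wrist force passes 120 N, or if a joint passes its speed limit or range.

## Working session

There is one attempt and no reset: what is moved stays moved. The work goes in short steps, Python scripts to look and compute and a tool call to move; the robot and the scene stay as the last step left them, time stands still between calls to the robot, and variables do not carry over. Pictures are saved under pics/ and viewed, and the job is handed in when it is done.

Besides the shell and the picture viewer there is one more tool, called after "Request:" as name(argument=value, ...) on one line, values as JSON. move_arm: Moves the arm, as the interface text tells. Its arguments: {"type":"object","properties":{"targets":{"type":"array"},"grip_force":{"type":"number"}},"required":["targets"]}

```bash
ls; mkdir -p pics; python3 - <<'E'
from station import env,cams
import cv2,numpy as np
np.set_printoptions(precision=4,suppress=True)
for n in ["scene","top","wrist"]:
    g=cams.grab_frame(n); cv2.imwrite(f"pics/{n}0.png",cv2.resize(g["frame"][:,:,::-1],(800,600),interpolation=cv2.INTER_CUBIC))
    np.savez(f"pics/{n}0.npz",f=g["frame"],K=g["intrinsics"],T=g["T"]); print(n,g["intrinsics"],g["T"])
print(env.get_obs())
E
```

```text
pics
scene [[384.4284   0.     256.3189]
 [  0.     384.4284 190.922 ]
 [  0.       0.       1.    ]] [[ 0.6119 -0.6168  0.4951 -0.035 ]
 [-0.7909 -0.4711  0.3906 -0.3592]
 [-0.0077 -0.6306 -0.7761  1.0305]
 [ 0.      0.      0.      1.    ]]
top [[362.4499   0.     260.7374]
 [  0.     362.4499 190.9673]
 [  0.       0.       1.    ]] [[-0.0136 -0.9971  0.0747  0.4897]
 [-0.9999  0.014   0.0044  0.0834]
 [-0.0055 -0.0746 -0.9972  1.0428]
 [ 0.      0.      0.      1.    ]]
wrist [[293.2116   0.     258.7399]
 [  0.     293.2116 193.7475]
 [  0.       0.       1.    ]] [[ 0.36    0.8964  0.2585  0.1406]
 [ 0.933  -0.3451 -0.1023  0.5626]
 [-0.0025  0.278  -0.9606  0.3736]
 [ 0.      0.      0.      1.    ]]
{'clock': 0.15, 'joint_positions': array([60.3039, 11.877 , 88.3864,  0.0013, 79.8432, -8.6238]), 'qvel': array([ 0.0441, -0.2019, -0.2236,  0.0073, -0.0644,  0.0687]), 'tau': array([ -0.0001, -38.351 , -29.2036,  -0.0003,   0.0067,   0.    ]), 'tcp_pos': array([0.2065, 0.536 , 0.2303]), 'ee_rot': array([[-0.0009,  0.3595,  0.9331],
       [-0.0016,  0.9331, -0.3595],
       [-1.    , -0.0018, -0.0003]]), 'contact_force': array([-0.2758, -0.8258, -0.0802]), 'wrist_torque': array([ 0.0053, -0.0262, -0.056 ]), 'opening': 0.08518837883016428}
```

View pics/scene0.png

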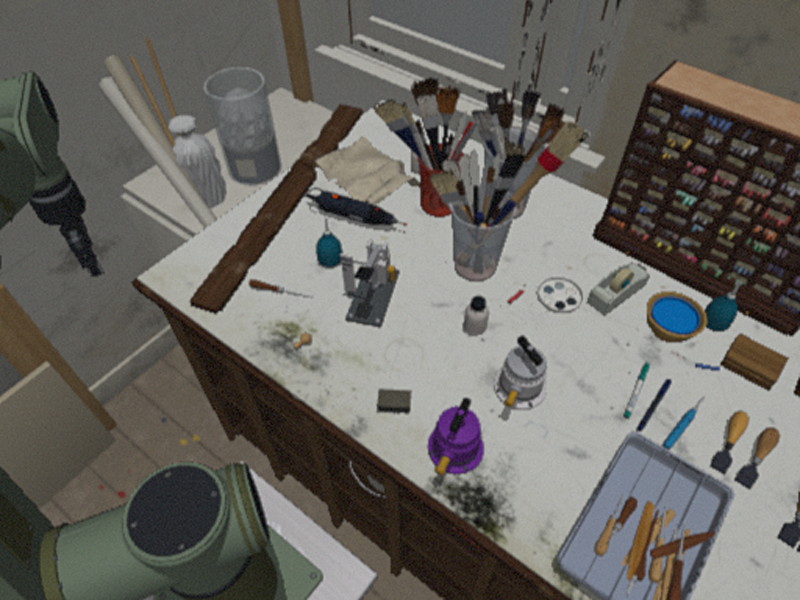

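View pics/top0.png

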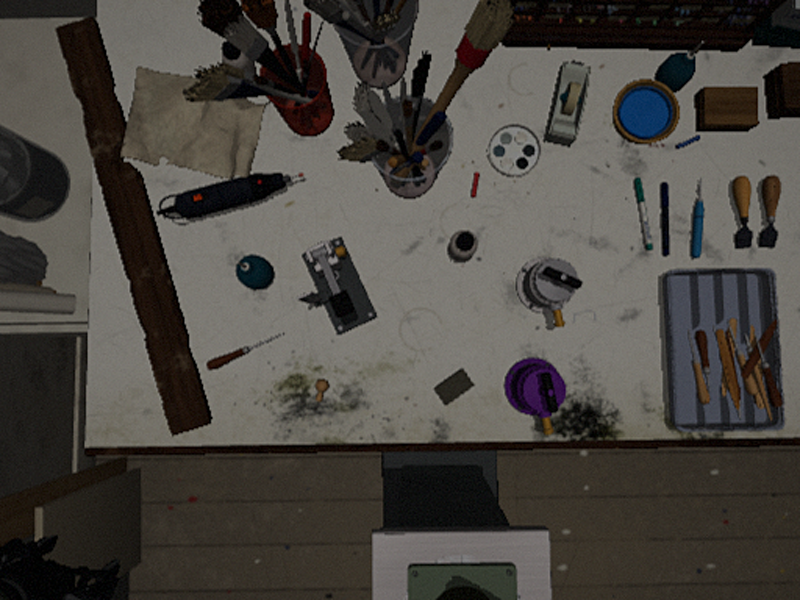

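View pics/wrist0.png

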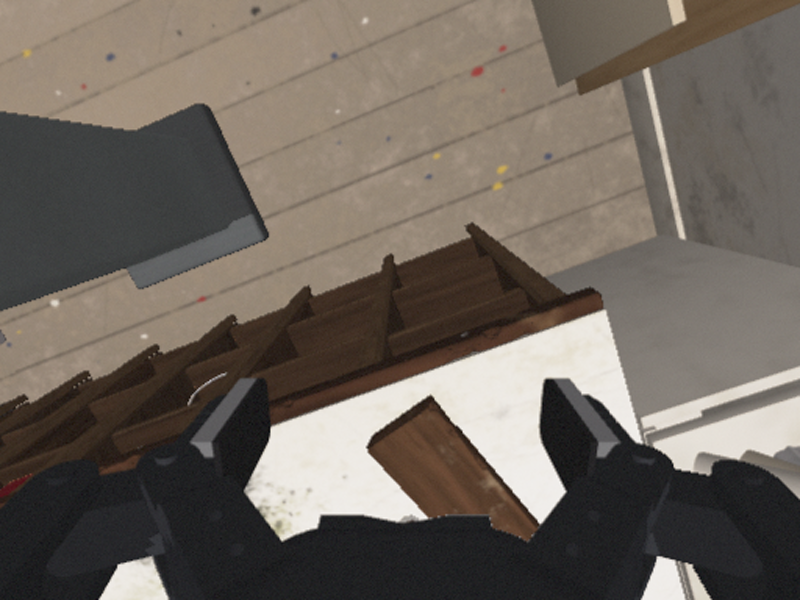

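The overviews show the grey pot at top-image (550,285), its purple look-alike at (535,388), and the valve stand at (340,285). I'll enlarge these.

```bash
python3 - <<'E'
import cv2,numpy as np
for n,tag,(x0,y0,w,h) in [("top","pot",(315,150,75,75)),("top","valve",(180,140,75,85)),("scene","pot",(305,205,60,60)),("scene","valve",(205,145,60,70))]:
    f=np.load(f"pics/{n}0.npz")["f"][y0:y0+h,x0:x0+w,::-1]
    f=cv2.convertScaleAbs(f,alpha=1.6 if n=="top" else 1.2)
    s=7
    im=cv2.resize(f,None,fx=s,fy=s,interpolation=cv2.INTER_CUBIC)
    for k in range(0,w,10): cv2.putText(im,str(x0+k),(k*s,10),0,.35,(0,0,255),1); cv2.line(im,(k*s,12),(k*s,18),(0,0,255),1)
    for k in range(0,h,10): cv2.putText(im,str(y0+k),(0,k*s+4),0,.35,(0,0,255),1)
    cv2.imwrite(f"pics/c_{n}_{tag}.png",im)
E
```

```text
(no output)
```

View pics/c_top_pot.png

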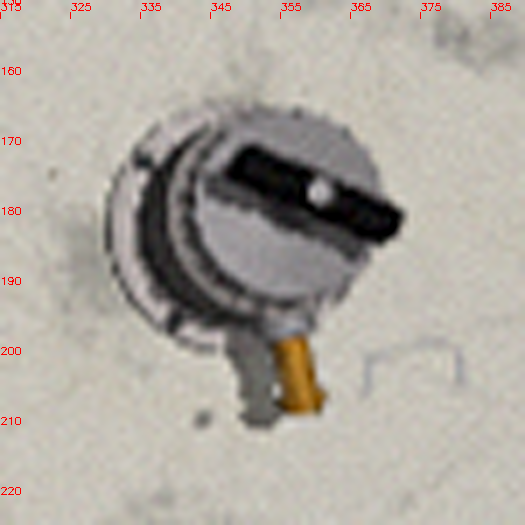

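View pics/c_top_valve.png

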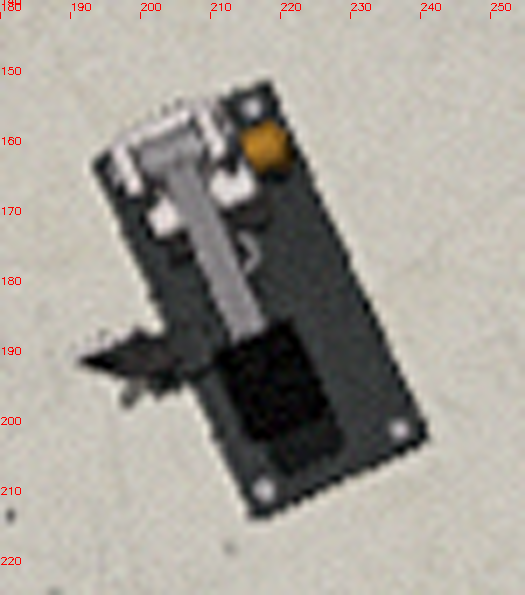

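View pics/c_scene_pot.png

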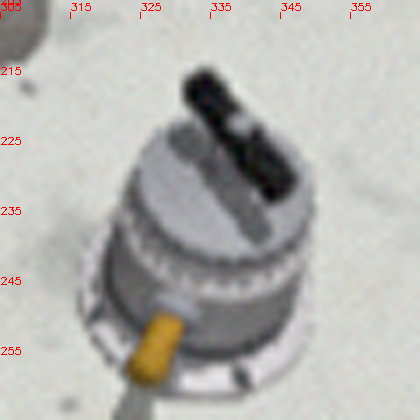

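View pics/c_scene_valve.png

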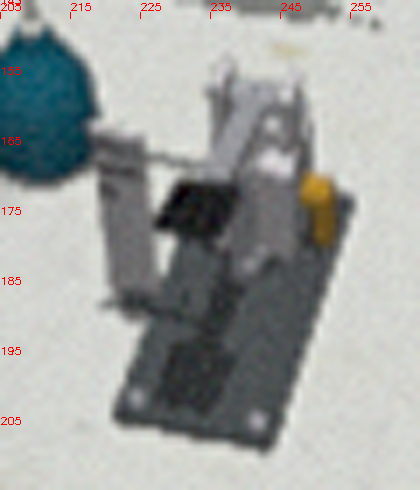

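```bash
cat > h.py <<'E'
import numpy as np
def px(n,u,v,z,tag="0"):
    d=np.load(f"pics/{n}{tag}.npz");K,T=d["K"],d["T"]
    r=T[:3,:3]@np.array([(u-K[0,2])/K[0,0],(v-K[1,2])/K[1,1],1]);o=T[:3,3]
    return o+r*(z-o[2])/r[2]
def pj(n,p,tag="0"):
    d=np.load(f"pics/{n}{tag}.npz");K,T=d["K"],d["T"]
    c=T[:3,:3].T@(np.array(p)-T[:3,3]);q=K@c;return q[:2]/q[2]
E
python3 - <<'E'
from h import *
np.set_printoptions(precision=4,suppress=True)
P=lambda n,c,x0,y0,z:px(n,x0+c[0]/7,y0+c[1]/7,z)
t=lambda c,z:P("top",c,315,150,z)
print("bar c top",t((320,191),.135),"ends",t((240,160),.135),t((393,225),.135))
print("flange c",t((222,225),.004))
print("spout",t((307,408),.056),t((285,330),.056))
s=lambda c,z:P("scene",c,305,205,z)
print("scene bar",s((240,125),.135),s((203,82),.135),s((278,185),.135),"spout",s((145,375),.055),s((172,305),.055))
v=lambda c,z:P("top",c,180,140,z)
cs=[v(c,.008) for c in [(95,165),(270,85),(428,437),(258,518)]];print("plate",*cs,np.mean(cs,0))
print([np.linalg.norm(cs[i]-cs[(i+1)%4]) for i in range(4)])
print("pad",v((272,382),.131), "scene pad",px("scene",205+198/7,145+208/7,.131))
w=[px("scene",205+a/7,145+b/7,.008) for a,b in [(112,418),(270,450),(355,200)]];print("scene plate",*w)
E
```

```text
bar c top [ 0.5887 -0.1644  0.135 ] ends [ 0.6003 -0.1361  0.135 ] [ 0.576  -0.1902  0.135 ]
flange c [ 0.5895 -0.1595  0.004 ]
spout [ 0.5127 -0.1781  0.056 ] [ 0.5431 -0.1705  0.056 ]
scene bar [ 0.5862 -0.1642  0.135 ] [ 0.5955 -0.1417  0.135 ] [ 0.5704 -0.1905  0.135 ] spout [ 0.5107 -0.1782  0.055 ] [ 0.5457 -0.1699  0.055 ]
plate [0.6491 0.2805 0.008 ] [0.6813 0.2083 0.008 ] [0.5351 0.1445 0.008 ] [0.5031 0.214  0.008 ] [0.5922 0.2118 0.008 ]
[np.float64(0.07912934922249226), np.float64(0.1595063616155635), np.float64(0.07660457408063387), np.float64(0.16041754372473416)]
pad [0.5503 0.1932 0.131 ] scene pad [0.5467 0.1906 0.131 ]
scene plate [0.4989 0.2127 0.008 ] [0.53  0.141 0.008] [0.6788 0.2057 0.008 ]
```

Pot axis is at about (0.588,−0.163), with the spout line at ~11.5° and the bar at ~64.5°, so the cap is ~0.93 rad loose. The level lever pad is at about (0.543,0.190) at yaw 24°. Both views and the given sizes agree. Next I move above the pot.

Request:
move_arm(targets=[{"dx": -20},{"dx": -3,"dy": -12,"dz": 15},{"dx": -2,"dy": -25,"dz": 30},{"dx": -2,"dy": -26,"dz": 30},{"dx": -2,"dy": -26,"dz": 30},{"dx": -2,"dy": -26,"dz": 30},{"dx": -2,"dy": -26,"dz": 30},{"dx": -2,"dy": -26,"dz": 30},{"dx": -2,"dy": -26,"dz": 30},{"dx": -2,"dy": -26,"dz": 30},{"dx": -2,"dy": -26,"dz": 30},{"dx": -2,"dy": -26,"dz": 30},{"dx": -2,"dy": -26,"dz": 30},{"dx": -2,"dy": -26,"dz": 30},{"dx": 0,"dy": -26,"dz": 30},{"dx": 0,"dy": -26,"dz": 30},{"dx": 0,"dy": -26,"dz": 30},{"dx": 0,"dy": -26,"dz": 30},{"dx": 0,"dy": -26,"dz": 30}])

```text
schema error: expected keys dx, dy, dz, ax, ay, az, jaw
```

Request:
move_arm(targets=[{"ax": 0.12},{"ax": 0.12},{"ax": 0.12},{"ax": 0.12},{"ax": 0.12},{"ax": 0.12},{"ax": 0.12},{"ax": 0.12},{"ax": 0.12},{"ax": 0.12},{"ax": 0.12},{"ax": 0.12},{"ax": 0.12},{"ax": 0.09},{}])

```text
schema error: expected keys dx, dy, dz, ax, ay, az, jaw
```

```bash
cat >> h.py <<'E'
def go(o,x,y,z,yaw=None):
    R=np.array(o["ee_rot"]);d=R.T@(np.array([x,y,z])-o["tcp_pos"])*1000
    print("tool shift mm",d.round(1),"yaw of y",np.degrees(np.arctan2(R[1,1],R[0,1])).round(2),"j",np.round(o["joint_positions"],1))
    if yaw is not None: print("ax rad", -np.radians((yaw-np.degrees(np.arctan2(R[1,1],R[0,1]))+90)%180-90).round(3))
def snap(n,tag):
    from station import cams
    import cv2
    g=cams.grab_frame(n); cv2.imwrite(f"pics/{n}{tag}.png",cv2.resize(g["frame"][:,:,::-1],(800,600),interpolation=cv2.INTER_CUBIC))
    np.savez(f"pics/{n}{tag}.npz",f=g["frame"],K=g["intrinsics"],T=g["T"])
E
python3 - <<'E'
from h import *; from station import env
o=env.get_obs();print(o["clock"],o["tcp_pos"],o["ee_rot"]);go(o,.588,-.163,.11,-25.5);snap("wrist","1")
E
```

```text
0.15 [0.20645017 0.53601872 0.2303499 ] [[-9.40877577e-04  3.59547439e-01  9.33126333e-01]
 [-1.60540252e-03  9.33125001e-01 -3.59548544e-01]
 [-9.99998269e-01 -1.83633453e-03 -3.00738026e-04]]
tool shift mm [ 121.1 -514.9  607.4] yaw of y 68.93 j [60.3 11.9 88.4  0.  79.8 -8.6]
ax rad -1.494
```

View pics/wrist1.png

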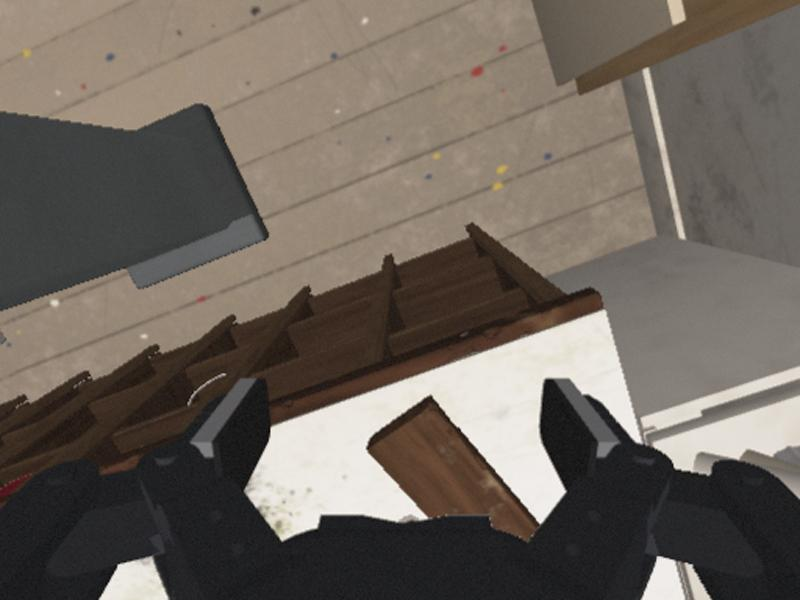

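Every row needs all the keys, so neither call moved the arm. Resending in full.

Request:
move_arm(targets=[{"dx": -20,"dy": 0,"dz": 0,"ax": 0,"ay": 0,"az": 0,"jaw": 1},{"dx": -3,"dy": -12,"dz": 15,"ax": 0,"ay": 0,"az": 0,"jaw": 1},{"dx": -2,"dy": -25,"dz": 30,"ax": 0,"ay": 0,"az": 0,"jaw": 1},{"dx": -2,"dy": -26,"dz": 30,"ax": 0,"ay": 0,"az": 0,"jaw": 1},{"dx": -2,"dy": -26,"dz": 30,"ax": 0,"ay": 0,"az": 0,"jaw": 1},{"dx": -2,"dy": -26,"dz": 30,"ax": 0,"ay": 0,"az": 0,"jaw": 1},{"dx": -2,"dy": -26,"dz": 30,"ax": 0,"ay": 0,"az": 0,"jaw": 1},{"dx": -2,"dy": -26,"dz": 30,"ax": 0,"ay": 0,"az": 0,"jaw": 1},{"dx": -2,"dy": -26,"dz": 30,"ax": 0,"ay": 0,"az": 0,"jaw": 1},{"dx": -2,"dy": -26,"dz": 30,"ax": 0,"ay": 0,"az": 0,"jaw": 1},{"dx": -2,"dy": -26,"dz": 30,"ax": 0,"ay": 0,"az": 0,"jaw": 1},{"dx": -2,"dy": -26,"dz": 30,"ax": 0,"ay": 0,"az": 0,"jaw": 1},{"dx": -2,"dy": -26,"dz": 30,"ax": 0,"ay": 0,"az": 0,"jaw": 1},{"dx": -2,"dy": -26,"dz": 30,"ax": 0,"ay": 0,"az": 0,"jaw": 1},{"dx": 0,"dy": -26,"dz": 30,"ax": 0,"ay": 0,"az": 0,"jaw": 1},{"dx": 0,"dy": -26,"dz": 30,"ax": 0,"ay": 0,"az": 0,"jaw": 1},{"dx": 0,"dy": -26,"dz": 30,"ax": 0,"ay": 0,"az": 0,"jaw": 1},{"dx": 0,"dy": -26,"dz": 30,"ax": 0,"ay": 0,"az": 0,"jaw": 1},{"dx": 0,"dy": -26,"dz": 30,"ax": 0,"ay": 0,"az": 0,"jaw": 1}])

```text
clock: 1.78
tcp_pos: [0.5342, -0.0769, 0.2781]
ee_rot: [[-0.0, 0.36, 0.933], [0.0, 0.933, -0.36], [-1.0, 0.0, -0.0]]
contact_force: [1.2, 1.3, 0.2]
opening: 0.0855
```

Request:
move_arm(targets=[{"dx": 0,"dy": 0,"dz": 0,"ax": 0.12,"ay": 0,"az": 0,"jaw": 1},{"dx": 0,"dy": 0,"dz": 0,"ax": 0.12,"ay": 0,"az": 0,"jaw": 1},{"dx": 0,"dy": 0,"dz": 0,"ax": 0.12,"ay": 0,"az": 0,"jaw": 1},{"dx": 0,"dy": 0,"dz": 0,"ax": 0.12,"ay": 0,"az": 0,"jaw": 1},{"dx": 0,"dy": 0,"dz": 0,"ax": 0.12,"ay": 0,"az": 0,"jaw": 1},{"dx": 0,"dy": 0,"dz": 0,"ax": 0.12,"ay": 0,"az": 0,"jaw": 1},{"dx": 0,"dy": 0,"dz": 0,"ax": 0.12,"ay": 0,"az": 0,"jaw": 1},{"dx": 0,"dy": 0,"dz": 0,"ax": 0.12,"ay": 0,"az": 0,"jaw": 1},{"dx": 0,"dy": 0,"dz": 0,"ax": 0.12,"ay": 0,"az": 0,"jaw": 1},{"dx": 0,"dy": 0,"dz": 0,"ax": 0.12,"ay": 0,"az": 0,"jaw": 1},{"dx": 0,"dy": 0,"dz": 0,"ax": 0.12,"ay": 0,"az": 0,"jaw": 1},{"dx": 0,"dy": 0,"dz": 0,"ax": 0.12,"ay": 0,"az": 0,"jaw": 1},{"dx": 0,"dy": 0,"dz": 0,"ax": 0.12,"ay": 0,"az": 0,"jaw": 1},{"dx": 0,"dy": 0,"dz": 0,"ax": 0.09,"ay": 0,"az": 0,"jaw": 1},{"dx": 0,"dy": 0,"dz": 0,"ax": 0,"ay": 0,"az": 0,"jaw": 1}])

```text
clock: 3.03
tcp_pos: [0.5336, -0.0749, 0.278]
ee_rot: [[-0.001, 0.901, -0.434], [0.0, -0.434, -0.901], [-1.0, -0.001, 0.0]]
contact_force: [-0.3, -0.3, 0.5]
opening: 0.0857
```

```bash
python3 - <<'E'
from h import *; from station import env
o=env.get_obs();print(o["clock"],o["tcp_pos"],o["ee_rot"]);go(o,.588,-.163,.11,-25.5);snap("wrist","1")
E
```

```text
3.0333 [ 0.53356778 -0.07487766  0.27800096] [[-5.64529948e-04  9.01150630e-01 -4.33505737e-01]
 [ 1.49791800e-04 -4.33505725e-01 -9.01150800e-01]
 [-9.99999829e-01 -5.73662218e-04  1.09741989e-04]]
tool shift mm [168.   87.3  55.8] yaw of y -25.69 j [-17.2   5.5  90.   -0.   84.5   8.5]
ax rad -0.003
```

View pics/wrist1.png

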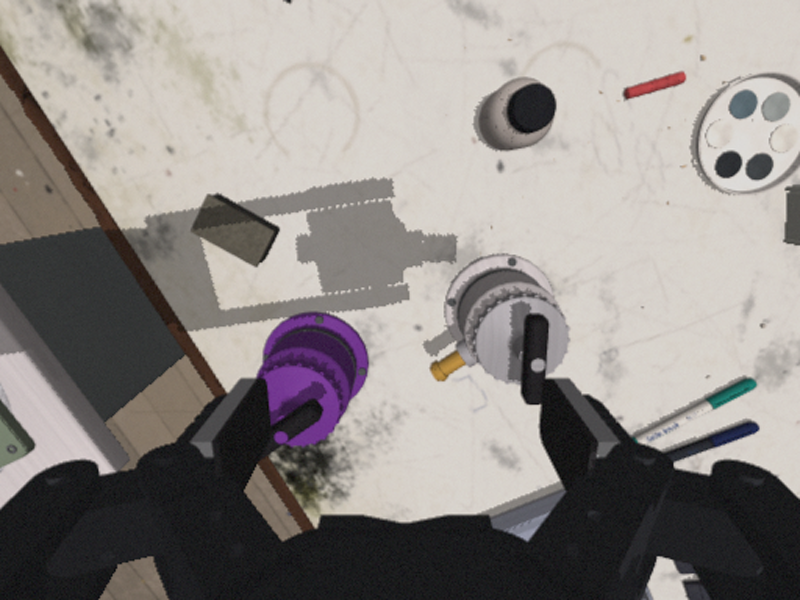

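The wrist view shows the bar from (537,316) to (534,402) with its dot at (538,366), the spout tip at (438,370), and the purple look-alike at (310,390).

```bash
python3 - <<'E'
from h import *
f=lambda u,v,z:px("wrist",u*.64,v*.64,z,"1")
print(f(538,366,.136));a,b=f(537,318,.135),f(534,400,.135);print(a,b,np.degrees(np.arctan2(*(a-b)[1::-1])),np.linalg.norm(a-b))
print("spout tip",f(442,370,.056),"disc c",f(519,335,.092))
E
```

```text
[ 0.59030949 -0.16408258  0.136     ]
[ 0.60214769 -0.13229974  0.135     ] [ 0.57867706 -0.18736814  0.135     ] 66.91587081152174 0.05986150328821816
spout tip [ 0.52121845 -0.17463072  0.056     ] disc c [ 0.59050304 -0.15744984  0.092     ]
```

Request:
move_arm(targets=[{"dx": 0,"dy": 30,"dz": 18,"ax": 0,"ay": 0,"az": 0,"jaw": 1},{"dx": 0,"dy": 30,"dz": 18,"ax": 0,"ay": 0,"az": 0,"jaw": 1},{"dx": 0,"dy": 28,"dz": 19,"ax": 0,"ay": 0,"az": 0,"jaw": 1},{"dx": 20,"dy": 0,"dz": 0,"ax": 0,"ay": 0,"az": 0,"jaw": 1},{"dx": 30,"dy": 0,"dz": 0,"ax": 0,"ay": 0,"az": 0,"jaw": 1},{"dx": 20,"dy": 0,"dz": 0,"ax": 0,"ay": 0,"az": 0,"jaw": 1},{"dx": 0,"dy": 0,"dz": 0,"ax": 0,"ay": 0,"az": 0,"jaw": 1}])

```text
clock: 3.67
tcp_pos: [0.5858, -0.1614, 0.202]
ee_rot: [[-0.011, 0.902, -0.431], [0.005, -0.431, -0.902], [-1.0, -0.012, 0.0]]
contact_force: [-1.4, 0.6, -1.2]
opening: 0.0854
```

```bash
python3 - <<'E'
from h import *; from station import env
o=env.get_obs();print(o["clock"],o["tcp_pos"]);go(o,.589,-.163,.112,-24.5);snap("wrist","2")
E
```

```text
3.6667 [ 0.58579077 -0.16139482  0.20201498]
tool shift mm [90.   4.6  0. ] yaw of y -25.52 j [-23.6  17.5  84.8   0.   78.3   2. ]
ax rad -0.018
```

View pics/wrist2.png

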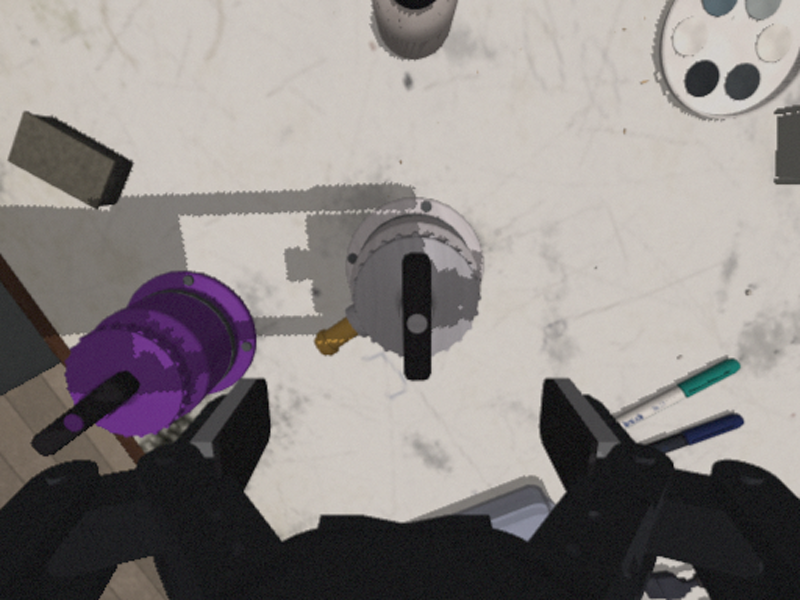

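```bash
python3 - <<'E'
from h import *
f=lambda u,v,z:px("wrist",u*.64,v*.64,z,"2")
print(f(417,323,.136));a,b=f(417,254,.135),f(417,380,.135);print(a,b,(a+b)/2,np.degrees(np.arctan2(*(a-b)[1::-1])))
print("spout",f(328,342,.056),"purple bar",f(125,380,.135),f(45,445,.135))
E
```

```text
[ 0.59049816 -0.16295892  0.136     ]
[ 0.60468931 -0.13270113  0.135     ] [ 0.57754308 -0.19064918  0.135     ] [ 0.5911162  -0.16167516  0.135     ] 64.89888736365548
spout [ 0.51995278 -0.17459478  0.056     ] purple bar [ 0.4436915  -0.12759313  0.135     ] [ 0.38276984 -0.1406925   0.135     ]
```

Request:
move_arm(targets=[{"dx": 0,"dy": 4,"dz": 0,"ax": 0,"ay": 0,"az": 0,"jaw": 1},{"dx": 0,"dy": 0,"dz": 0,"ax": 0,"ay": 0,"az": 0,"jaw": 1}])

```text
clock: 3.88
tcp_pos: [0.5948, -0.165, 0.2107]
ee_rot: [[0.004, 0.902, -0.431], [-0.002, -0.431, -0.902], [-1.0, 0.005, -0.0]]
contact_force: [-0.5, 0.2, 0.3]
opening: 0.0853
```

Request:
move_arm(targets=[{"dx": 15,"dy": -3,"dz": 0,"ax": 0,"ay": 0,"az": 0,"jaw": 1},{"dx": 25,"dy": 0,"dz": 0,"ax": 0,"ay": 0,"az": 0,"jaw": 1},{"dx": 25,"dy": 0,"dz": 0,"ax": 0,"ay": 0,"az": 0,"jaw": 1},{"dx": 17,"dy": 0,"dz": 0,"ax": 0,"ay": 0,"az": 0,"jaw": 1},{"dx": 7,"dy": 0,"dz": 0,"ax": 0,"ay": 0,"az": 0,"jaw": 1},{"dx": 4,"dy": 0,"dz": 0,"ax": 0,"ay": 0,"az": 0,"jaw": 1},{"dx": 0,"dy": 0,"dz": 0,"ax": 0,"ay": 0,"az": 0,"jaw": 1},{"dx": 0,"dy": 0,"dz": 0,"ax": 0,"ay": 0,"az": 0,"jaw": 1},{"dx": 0,"dy": 0,"dz": 0,"ax": 0,"ay": 0,"az": 0,"jaw": 1}])

```text
clock: 4.63
tcp_pos: [0.5917, -0.1636, 0.1174]
ee_rot: [[0.003, 0.902, -0.432], [-0.002, -0.432, -0.902], [-1.0, 0.004, -0.0]]
contact_force: [0.5, -0.3, -0.3]
opening: 0.0858
```

```bash
python3 - <<'E'
from h import *; from station import env
o=env.get_obs();print(o["clock"],o["tcp_pos"],o["contact_force"]);go(o,.590,-.1625,.112,-24.5);snap("wrist","3")
E
```

```text
4.6333 [ 0.59169761 -0.16357457  0.11739274] [ 0.53275581 -0.31477553 -0.25963315]
tool shift mm [ 5.4 -2.  -0.2] yaw of y -25.6 j [-23.5  22.7  88.6  -0.   68.5   2.1]
ax rad -0.019
```

View pics/wrist3.png

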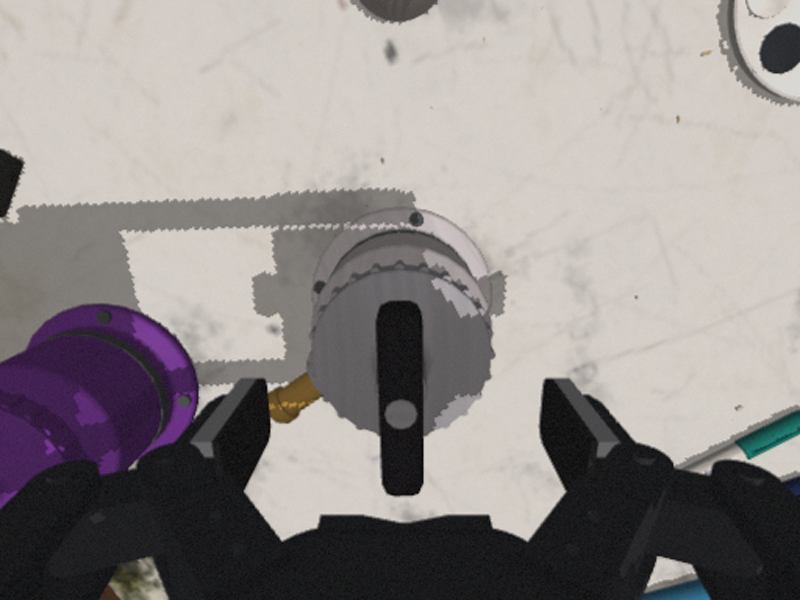

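The bar lies midway between the jaws (401 against 404) and parallel to the pads, so I close.

Request:
move_arm(targets=[{"dx": 5,"dy": -1,"dz": 0,"ax": 0,"ay": 0,"az": 0,"jaw": 0.6},{"dx": 0,"dy": 0,"dz": 0,"ax": 0,"ay": 0,"az": 0,"jaw": 0.3},{"dx": 0,"dy": 0,"dz": 0,"ax": 0,"ay": 0,"az": 0,"jaw": 0.1},{"dx": 0,"dy": 0,"dz": 0,"ax": 0,"ay": 0,"az": 0,"jaw": 0.0},{"dx": 0,"dy": 0,"dz": 0,"ax": 0,"ay": 0,"az": 0,"jaw": 0},{"dx": 0,"dy": 0,"dz": 0,"ax": 0,"ay": 0,"az": 0,"jaw": 0},{"dx": 0,"dy": 0,"dz": 0,"ax": 0,"ay": 0,"az": 0,"jaw": 0},{"dx": 0,"dy": 0,"dz": 0,"ax": 0,"ay": 0,"az": 0,"jaw": 0},{"dx": 0,"dy": 0,"dz": 0,"ax": 0,"ay": 0,"az": 0,"jaw": 0},{"dx": 0,"dy": 0,"dz": 0,"ax": 0,"ay": 0,"az": 0,"jaw": 0}], grip_force=40)

```text
clock: 5.52
tcp_pos: [0.5904, -0.1631, 0.1107]
ee_rot: [[0.002, 0.902, -0.432], [-0.001, -0.432, -0.902], [-1.0, 0.003, -0.0]]
contact_force: [5.7, -1.1, -1.9]
opening: 0.0156
```

Gripped (15.6 mm opening for a 14 mm bar). Turning clockwise means +ax; I go 0.8 rad first and watch the torque.

Request:
move_arm(targets=[{"dx": 0,"dy": 0,"dz": 0,"ax": 0.08,"ay": 0,"az": 0,"jaw": 0},{"dx": 0,"dy": 0,"dz": 0,"ax": 0.08,"ay": 0,"az": 0,"jaw": 0},{"dx": 0,"dy": 0,"dz": 0,"ax": 0.08,"ay": 0,"az": 0,"jaw": 0},{"dx": 0,"dy": 0,"dz": 0,"ax": 0.08,"ay": 0,"az": 0,"jaw": 0},{"dx": 0,"dy": 0,"dz": 0,"ax": 0.08,"ay": 0,"az": 0,"jaw": 0},{"dx": 0,"dy": 0,"dz": 0,"ax": 0.08,"ay": 0,"az": 0,"jaw": 0},{"dx": 0,"dy": 0,"dz": 0,"ax": 0.08,"ay": 0,"az": 0,"jaw": 0},{"dx": 0,"dy": 0,"dz": 0,"ax": 0.08,"ay": 0,"az": 0,"jaw": 0},{"dx": 0,"dy": 0,"dz": 0,"ax": 0.08,"ay": 0,"az": 0,"jaw": 0},{"dx": 0,"dy": 0,"dz": 0,"ax": 0.08,"ay": 0,"az": 0,"jaw": 0},{"dx": 0,"dy": 0,"dz": 0,"ax": 0,"ay": 0,"az": 0,"jaw": 0},{"dx": 0,"dy": 0,"dz": 0,"ax": 0,"ay": 0,"az": 0,"jaw": 0}])

```text
clock: 6.52
tcp_pos: [0.5907, -0.1634, 0.1107]
ee_rot: [[0.003, 0.318, -0.948], [-0.002, -0.948, -0.318], [-1.0, 0.003, -0.002]]
contact_force: [5.7, -3.6, -3.4]
opening: 0.0157
```

```bash
python3 - <<'E'
from h import *; from station import env
o=env.get_obs();print(o["clock"],o["tcp_pos"],o["contact_force"],o["wrist_torque"],o["tau"][5]);go(o,.590,-.1625,.112,-24.5);snap("wrist","4")
E
```

```text
6.5167 [ 0.59065536 -0.16338304  0.11070773] [ 5.73587234 -3.59717035 -3.41310324] [-0.44410649 -0.95341253  0.01019829] 0.045574241084977984
tool shift mm [-1.3 -1.   0.3] yaw of y -71.46 j [-23.5  23.   89.   -0.   67.7  47.9]
ax rad -0.82
```

View pics/wrist4.png

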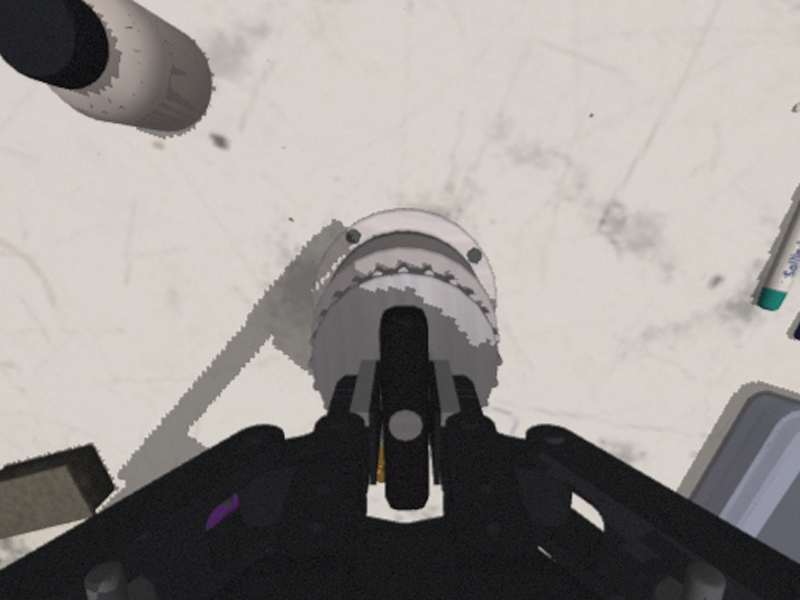

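The bar followed the turn, and the brass spout now shows almost below it. I continue to the stop.

Request:
move_arm(targets=[{"dx": 0,"dy": 0,"dz": 0,"ax": 0.05,"ay": 0,"az": 0,"jaw": 0},{"dx": 0,"dy": 0,"dz": 0,"ax": 0.05,"ay": 0,"az": 0,"jaw": 0},{"dx": 0,"dy": 0,"dz": 0,"ax": 0.04,"ay": 0,"az": 0,"jaw": 0},{"dx": 0,"dy": 0,"dz": 0,"ax": 0,"ay": 0,"az": 0,"jaw": 0},{"dx": 0,"dy": 0,"dz": 0,"ax": 0,"ay": 0,"az": 0,"jaw": 0}])

```text
clock: 6.98
tcp_pos: [0.5907, -0.1634, 0.1107]
ee_rot: [[0.003, 0.183, -0.983], [-0.002, -0.983, -0.183], [-1.0, 0.002, -0.003]]
contact_force: [5.0, -1.7, -3.5]
opening: 0.0157
```

```bash
python3 - <<'E'
from h import *; from station import env
o=env.get_obs();print(o["clock"],o["tcp_pos"],o["contact_force"],o["wrist_torque"],o["tau"][5]);go(o,.590,-.1625,.112,-24.5)
E
```

```text
6.9833 [ 0.59065234 -0.16341854  0.11066881] [ 5.03875018 -1.68432394 -3.5401949 ] [-0.43608989 -0.98758306 -0.0332038 ] 0.06272370927035809
tool shift mm [-1.3 -1.   0.5] yaw of y -79.47 j [-23.5  23.   89.   -0.   67.7  55.9]
ax rad -0.959
```

Request:
move_arm(targets=[{"dx": 0,"dy": 0,"dz": 0,"ax": 0.04,"ay": 0,"az": 0,"jaw": 0},{"dx": 0,"dy": 0,"dz": 0,"ax": 0.04,"ay": 0,"az": 0,"jaw": 0},{"dx": 0,"dy": 0,"dz": 0,"ax": 0,"ay": 0,"az": 0,"jaw": 0},{"dx": 0,"dy": 0,"dz": 0,"ax": 0,"ay": 0,"az": 0,"jaw": 0}])

```text
clock: 7.32
tcp_pos: [0.5907, -0.1634, 0.1107]
ee_rot: [[0.003, 0.104, -0.995], [-0.002, -0.995, -0.104], [-1.0, 0.002, -0.003]]
contact_force: [5.1, -2.7, -2.1]
opening: 0.0156
```

```bash
python3 - <<'E'
from h import *; from station import env
o=env.get_obs();print(o["clock"],o["tcp_pos"],o["contact_force"],o["wrist_torque"],o["tau"][5]);go(o,.590,-.1625,.112,-24.5)
E
```

```text
7.3167 [ 0.59066671 -0.163445    0.1106658 ] [ 5.1395785  -2.72091045 -2.12868399] [-0.47706472 -0.9678537   0.30377998] 0.3328113444149494
tool shift mm [-1.3 -1.   0.6] yaw of y -84.01 j [-23.5  23.   89.   -0.   67.7  60.5]
ax rad -1.039
```

Request:
move_arm(targets=[{"dx": 0,"dy": 0,"dz": 0,"ax": 0.04,"ay": 0,"az": 0,"jaw": 0},{"dx": 0,"dy": 0,"dz": 0,"ax": 0.04,"ay": 0,"az": 0,"jaw": 0},{"dx": 0,"dy": 0,"dz": 0,"ax": 0,"ay": 0,"az": 0,"jaw": 0},{"dx": 0,"dy": 0,"dz": 0,"ax": 0,"ay": 0,"az": 0,"jaw": 0}])

```text
clock: 7.65
tcp_pos: [0.59, -0.1635, 0.1107]
ee_rot: [[0.001, 0.026, -1.0], [-0.002, -1.0, -0.026], [-1.0, 0.002, -0.001]]
contact_force: [3.3, -2.6, -1.7]
opening: 0.0158
```

```bash
python3 - <<'E'
from h import *; from station import env
o=env.get_obs();print(o["clock"],o["tcp_pos"],o["contact_force"],o["wrist_torque"],o["tau"][5]);go(o,.590,-.1625,.112,-24.5);snap("wrist","5")
E
```

```text
7.65 [ 0.59003911 -0.16352636  0.11070252] [ 3.31981708 -2.56140524 -1.72068961] [-0.48538952 -0.62512791  0.56536329] 0.5936733819544315
tool shift mm [-1.3 -1.   0. ] yaw of y -88.53 j [-23.5  23.   89.   -0.1  67.8  65. ]
ax rad -1.118
```

View pics/wrist5.png

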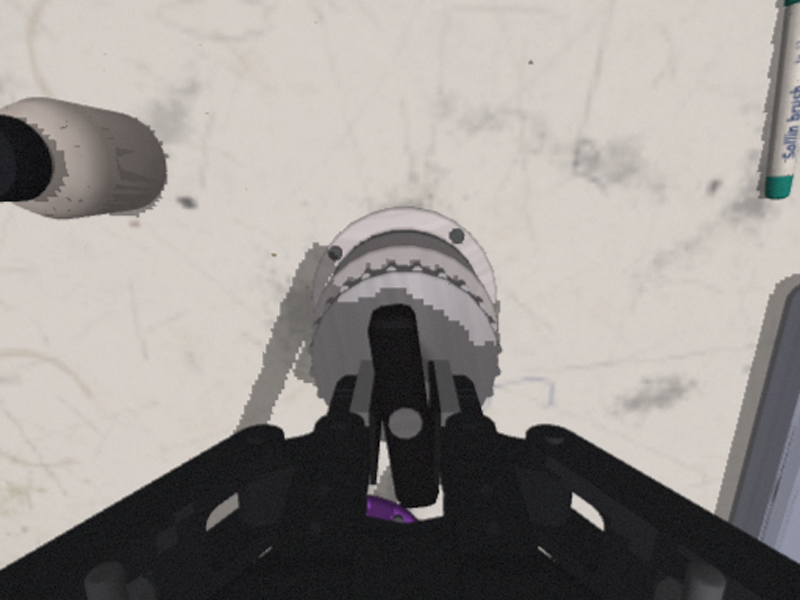

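The bar now slips against the pads and the torque has reached 0.57 N m, so it's at the stop. Release, lift and check.

Request:
move_arm(targets=[{"dx": 0,"dy": 0,"dz": 0,"ax": 0,"ay": 0,"az": 0,"jaw": 0.4},{"dx": 0,"dy": 0,"dz": 0,"ax": 0,"ay": 0,"az": 0,"jaw": 0.8},{"dx": 0,"dy": 0,"dz": 0,"ax": 0,"ay": 0,"az": 0,"jaw": 0.8},{"dx": 0,"dy": 0,"dz": 0,"ax": 0,"ay": 0,"az": 0,"jaw": 0.8},{"dx": 0,"dy": 0,"dz": 0,"ax": 0,"ay": 0,"az": 0,"jaw": 0.8},{"dx": -15,"dy": 0,"dz": 0,"ax": 0,"ay": 0,"az": 0,"jaw": 0.8},{"dx": -35,"dy": 0,"dz": 0,"ax": 0,"ay": 0,"az": 0,"jaw": 0.8},{"dx": -40,"dy": 0,"dz": 0,"ax": 0,"ay": 0,"az": 0,"jaw": 0.8},{"dx": -40,"dy": 0,"dz": 0,"ax": 0,"ay": 0,"az": 0,"jaw": 0.8},{"dx": -25,"dy": 0,"dz": 0,"ax": 0,"ay": 0,"az": 0,"jaw": 0.6},{"dx": 0,"dy": 0,"dz": 0,"ax": 0,"ay": 0,"az": 0,"jaw": 0.4}])

```text
clock: 8.62
tcp_pos: [0.593, -0.164, 0.2742]
ee_rot: [[0.014, 0.024, -1.0], [-0.006, -1.0, -0.024], [-1.0, 0.006, -0.013]]
contact_force: [0.1, -0.7, 1.3]
opening: 0.0452
```

```bash
python3 - <<'E'
from h import *; from station import env
o=env.get_obs();print(o["clock"],o["tcp_pos"],o["contact_force"],o["opening"]);snap("wrist","6");snap("scene","6")
E
```

```text
8.6167 [ 0.59303009 -0.16400789  0.27416144] [ 0.13361552 -0.70113563  1.2969897 ] 0.04516837659272843
```

View pics/wrist6.png

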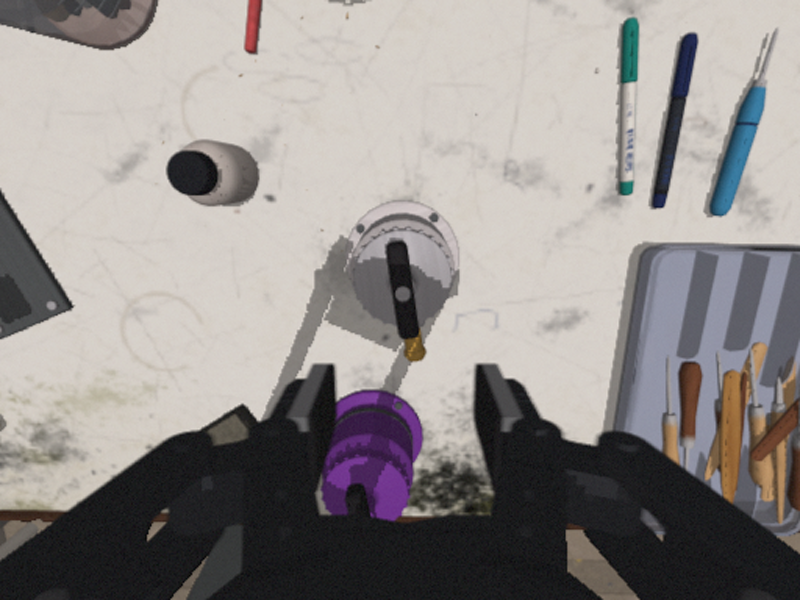

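View pics/scene6.png

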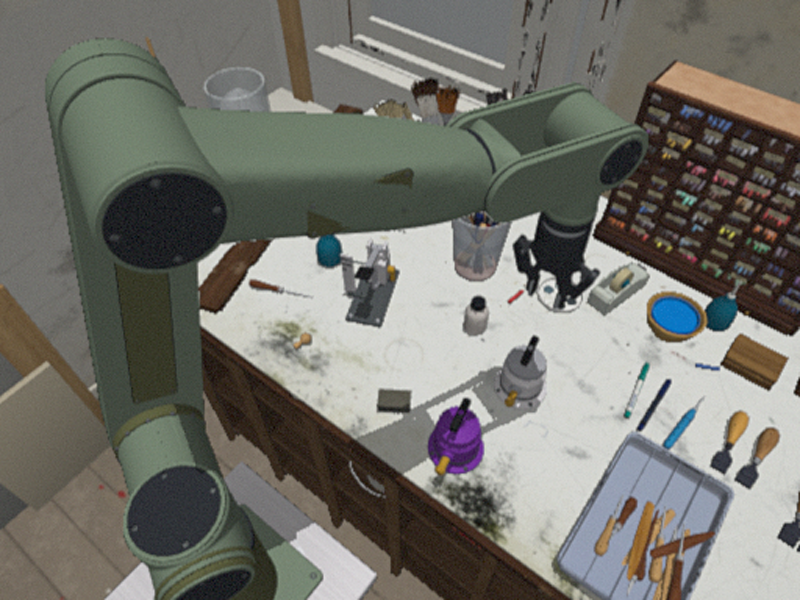

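The bar now runs along the spout line, with the bar at (397,243)–(409,338) and the spout tip at (414,352). I check the angles and plan the way to the valve.

```bash
python3 - <<'E'
from h import *; from station import env
f=lambda u,v,z:px("wrist",u*.64,v*.64,z,"6")
a,b,s,c=f(397,243,.135),f(409,338,.135),f(414,352,.056),f(403,294,.135)
print(a,b,c,s,np.degrees(np.arctan2(*(a-b)[1::-1])),np.degrees(np.arctan2(*(c-s)[1::-1])))
for u,v in [(345,150),(385,165),(430,195),(452,150)]:
  print([px("top",u*.64,v*.64,z).round(3) for z in (.0,.15,.25)])
o=env.get_obs();print(o["clock"]);go(o,.543,.190,.2,24)
E
```

```text
[ 0.62201523 -0.15875191  0.135     ] [ 0.55981573 -0.16782094  0.135     ] [ 0.58949917 -0.16320979  0.135     ] [ 0.51895166 -0.17442344  0.056     ] 8.295583558626069 9.031705354918511
[array([0.85 , 0.202, 0.   ]), array([0.798, 0.185, 0.15 ]), array([0.763, 0.173, 0.25 ])]
[array([0.82 , 0.127, 0.   ]), array([0.772, 0.121, 0.15 ]), array([0.741, 0.116, 0.25 ])]
[array([0.761, 0.043, 0.   ]), array([0.722, 0.049, 0.15 ]), array([0.696, 0.053, 0.25 ])]
[array([0.847, 0.   , 0.   ]), array([0.795, 0.012, 0.15 ]), array([0.761, 0.02 , 0.25 ])]
8.7167
tool shift mm [  66.6 -353.9   38.8] yaw of y -88.63 j [-23.5  14.8  80.5   0.   84.5  65.1]
ax rad 1.176
```

Request:
move_arm(targets=[{"dx": 0,"dy": -10,"dz": 20,"ax": 0,"ay": 0,"az": 0,"jaw": 0},{"dx": 0,"dy": -30,"dz": 22,"ax": 0,"ay": 0,"az": 0,"jaw": 0},{"dx": 0,"dy": -38,"dz": 8,"ax": 0,"ay": 0,"az": 0,"jaw": 0},{"dx": 0,"dy": -38,"dz": 0,"ax": 0,"ay": 0,"az": 0,"jaw": 0},{"dx": 0,"dy": -38,"dz": 0,"ax": 0,"ay": 0,"az": 0,"jaw": 0},{"dx": 0,"dy": -38,"dz": 0,"ax": 0,"ay": 0,"az": 0,"jaw": 0},{"dx": 0,"dy": -38,"dz": 0,"ax": 0,"ay": 0,"az": 0,"jaw": 0},{"dx": 0,"dy": -38,"dz": 0,"ax": 0,"ay": 0,"az": 0,"jaw": 0},{"dx": 0,"dy": -38,"dz": 0,"ax": 0,"ay": 0,"az": 0,"jaw": 0},{"dx": 0,"dy": -30,"dz": 0,"ax": 0,"ay": 0,"az": 0,"jaw": 0},{"dx": 0,"dy": -18,"dz": 0,"ax": 0,"ay": 0,"az": 0,"jaw": 0}])

```text
clock: 9.63
tcp_pos: [0.5287, 0.1932, 0.2625]
ee_rot: [[-0.005, 0.027, -1.0], [0.0, -1.0, -0.027], [-1.0, -0.0, 0.005]]
contact_force: [0.1, -0.0, -0.1]
opening: -0.0001
```

Request:
move_arm(targets=[{"dx": 0,"dy": 0,"dz": 0,"ax": -0.12,"ay": 0,"az": 0,"jaw": 0},{"dx": 0,"dy": 0,"dz": 0,"ax": -0.12,"ay": 0,"az": 0,"jaw": 0},{"dx": 0,"dy": 0,"dz": 0,"ax": -0.12,"ay": 0,"az": 0,"jaw": 0},{"dx": 0,"dy": 0,"dz": 0,"ax": -0.12,"ay": 0,"az": 0,"jaw": 0},{"dx": 0,"dy": 0,"dz": 0,"ax": -0.12,"ay": 0,"az": 0,"jaw": 0},{"dx": 0,"dy": 0,"dz": 0,"ax": -0.12,"ay": 0,"az": 0,"jaw": 0},{"dx": 0,"dy": 0,"dz": 0,"ax": -0.12,"ay": 0,"az": 0,"jaw": 0},{"dx": 0,"dy": 0,"dz": 0,"ax": -0.12,"ay": 0,"az": 0,"jaw": 0},{"dx": 0,"dy": 0,"dz": 0,"ax": -0.12,"ay": 0,"az": 0,"jaw": 0},{"dx": 0,"dy": 0,"dz": 0,"ax": -0.12,"ay": 0,"az": 0,"jaw": 0},{"dx": 0,"dy": 0,"dz": 0,"ax": -0.12,"ay": 0,"az": 0,"jaw": 0},{"dx": 0,"dy": 0,"dz": 0,"ax": -0.12,"ay": 0,"az": 0,"jaw": 0},{"dx": 0,"dy": 0,"dz": 0,"ax": -0.12,"ay": 0,"az": 0,"jaw": 0},{"dx": 0,"dy": 0,"dz": 0,"ax": -0.12,"ay": 0,"az": 0,"jaw": 0},{"dx": 0,"dy": 0,"dz": 0,"ax": -0.12,"ay": 0,"az": 0,"jaw": 0},{"dx": 0,"dy": 0,"dz": 0,"ax": -0.12,"ay": 0,"az": 0,"jaw": 0},{"dx": 0,"dy": 0,"dz": 0,"ax": -0.04,"ay": 0,"az": 0,"jaw": 0},{"dx": 0,"dy": 0,"dz": 0,"ax": 0,"ay": 0,"az": 0,"jaw": 0}])

```text
clock: 11.13
tcp_pos: [0.5294, 0.1899, 0.2626]
ee_rot: [[-0.005, 0.916, 0.402], [-0.001, 0.402, -0.916], [-1.0, -0.005, -0.001]]
contact_force: [-0.1, 0.7, -0.6]
opening: 0.0
```

```bash
python3 - <<'E'
from h import *; from station import env
o=env.get_obs();print(o["clock"],o["tcp_pos"],o["contact_force"],o["opening"]);go(o,.543,.190,.106,24);snap("wrist","7")
E
```

```text
11.1333 [0.52940749 0.18985763 0.26256481] [-0.07557824  0.6632716  -0.57695265] 7.936504310695448e-06
tool shift mm [156.5  13.3   5.5] yaw of y 23.7 j [ 10.9   9.2  87.7  -0.   83.4 -12.8]
ax rad -0.005
```

View pics/wrist7.png

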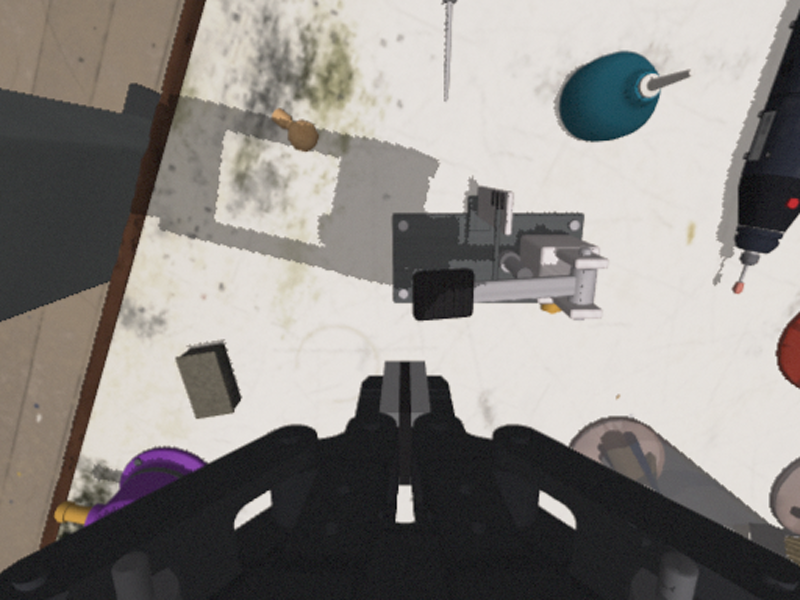

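The pad top is at (412–474, 270–320), centre (444,294); the gauge plate is at (495,205) and the tool sits directly beside the lever.

```bash
python3 - <<'E'
from h import *
f=lambda u,v,z:px("wrist",u*.64,v*.64,z,"7")
print("pad",f(444,292,.131)); c=[f(*p,.008) for p in [(392,213),(584,213),(392,303)]];print(*c,np.degrees(np.arctan2(*(c[1]-c[0])[1::-1])))
m=(c[1]+c[2])/2;print(m)
E
```

```text
pad [0.55208975 0.19863552 0.131     ]
[0.50425417 0.21855706 0.008     ] [0.65445759 0.28447582 0.008     ] [0.53590722 0.1448533  0.008     ] 23.69490494104045
[0.5951824  0.21466456 0.008     ]
```

Request:
move_arm(targets=[{"dx": 20,"dy": 8,"dz": 2.5,"ax": 0,"ay": 0,"az": 0,"jaw": 0},{"dx": 30,"dy": 8,"dz": 2.5,"ax": 0,"ay": 0,"az": 0,"jaw": 0},{"dx": 30,"dy": 0,"dz": 0,"ax": 0,"ay": 0,"az": 0,"jaw": 0},{"dx": 20,"dy": 0,"dz": 0,"ax": 0,"ay": 0,"az": 0,"jaw": 0},{"dx": 8,"dy": 0,"dz": 0,"ax": 0,"ay": 0,"az": 0,"jaw": 0},{"dx": 0,"dy": 0,"dz": 0,"ax": 0,"ay": 0,"az": 0,"jaw": 0},{"dx": 0,"dy": 0,"dz": 0,"ax": 0,"ay": 0,"az": 0,"jaw": 0},{"dx": 0,"dy": 0,"dz": 0,"ax": 0,"ay": 0,"az": 0,"jaw": 0}])

```text
clock: 11.85
tcp_pos: [0.5488, 0.1922, 0.159]
ee_rot: [[0.003, 0.916, 0.401], [0.001, 0.401, -0.916], [-1.0, 0.003, 0.001]]
contact_force: [0.8, -0.6, 0.8]
opening: -0.0002
```

```bash
python3 - <<'E'
from h import *; from station import env
o=env.get_obs();print(o["clock"],o["tcp_pos"],o["contact_force"],o["opening"]);go(o,.546,.192,.106,24);snap("wrist","8")
E
```

```text
11.85 [0.54881502 0.19222999 0.15902135] [ 0.75770527 -0.57236175  0.78294759] -0.00017803057931565987
tool shift mm [53.  -2.8 -1. ] yaw of y 23.65 j [ 10.8  16.4  91.7  -0.   71.8 -12.9]
ax rad -0.006
```

View pics/wrist8.png

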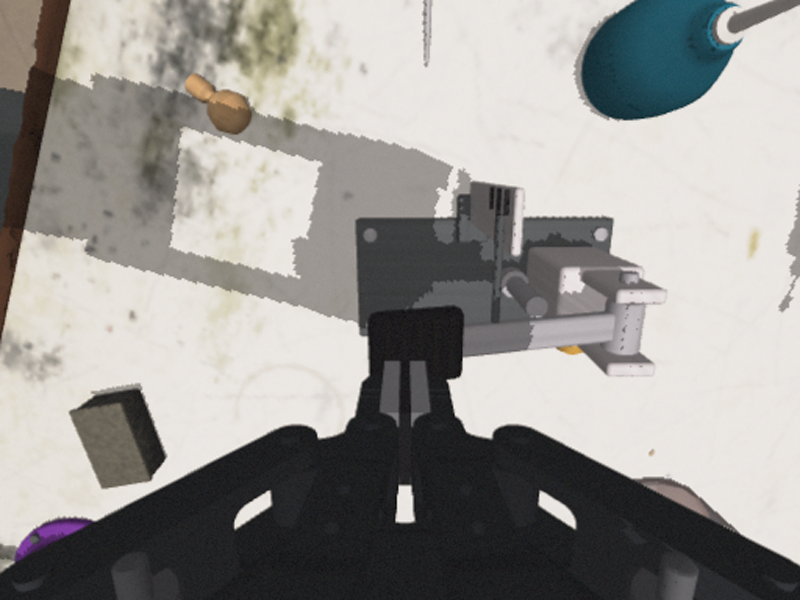

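```bash
python3 - <<'E'
from h import *
f=lambda u,v,z:px("wrist",u*.64,v*.64,z,"8")
print("pad corners",f(369,310,.135),f(463,306,.127),f(463,378,.127),f(370,382,.135),"c",f(416,344,.131)); print("tcp pix",pj("wrist",[.5488,.1922,.159],"8")/.64)
E
```

```text
pad corners [0.528791   0.20543902 0.135     ] [0.56299507 0.21949911 0.127     ] [0.5766379  0.19111571 0.127     ] [0.540654   0.17769364 0.135     ] c [0.55165303 0.19854179 0.131     ]
tcp pix [403.14663215 386.44408251]
```

Request:
move_arm(targets=[{"dx": 10,"dy": 0,"dz": -3,"ax": 0,"ay": 0,"az": 0,"jaw": 0},{"dx": 10,"dy": 0,"dz": 0,"ax": 0,"ay": 0,"az": 0,"jaw": 0},{"dx": 5,"dy": 0,"dz": 0,"ax": 0,"ay": 0,"az": 0,"jaw": 0},{"dx": 5,"dy": 0,"dz": 0,"ax": 0,"ay": 0,"az": 0,"jaw": 0},{"dx": 5,"dy": 0,"dz": 0,"ax": 0,"ay": 0,"az": 0,"jaw": 0},{"dx": 5,"dy": 0,"dz": 0,"ax": 0,"ay": 0,"az": 0,"jaw": 0},{"dx": 5,"dy": 0,"dz": 0,"ax": 0,"ay": 0,"az": 0,"jaw": 0},{"dx": 3,"dy": 0,"dz": 0,"ax": 0,"ay": 0,"az": 0,"jaw": 0},{"dx": 0,"dy": 0,"dz": 0,"ax": 0,"ay": 0,"az": 0,"jaw": 0},{"dx": 0,"dy": 0,"dz": 0,"ax": 0,"ay": 0,"az": 0,"jaw": 0},{"dx": 0,"dy": 0,"dz": 0,"ax": 0,"ay": 0,"az": 0,"jaw": 0}])

```text
clock: 12.82
tcp_pos: [0.546, 0.1945, 0.1093]
ee_rot: [[-0.001, 0.916, 0.401], [-0.0, 0.401, -0.916], [-1.0, -0.001, -0.0]]
contact_force: [-3.4, -1.6, 5.5]
opening: -0.0001
```

```bash
python3 - <<'E'
from h import *; from station import env
o=env.get_obs();print(o["clock"],o["tcp_pos"],o["contact_force"],o["opening"]);go(o,.546,.192,.106,24);snap("wrist","9");snap("scene","9");snap("top","9")
import cv2
a=np.load("pics/scene9.npz")["f"][130:230,185:285,::-1];b=np.load("pics/top9.npz")["f"][140:240,170:270,::-1]
cv2.imwrite("pics/c9.png",cv2.resize(np.hstack([a,cv2.convertScaleAbs(b,alpha=1.6)]),None,fx=4,fy=4,interpolation=cv2.INTER_CUBIC))
E
```

```text
12.8167 [0.54597009 0.1945032  0.10933821] [-3.40815813 -1.63237187  5.54406566] -9.336205767028968e-05
tool shift mm [ 3.3 -1.   2.3] yaw of y 23.66 j [ 11.1  19.7  93.9  -0.   66.5 -12.6]
ax rad -0.006
```

View pics/wrist9.png

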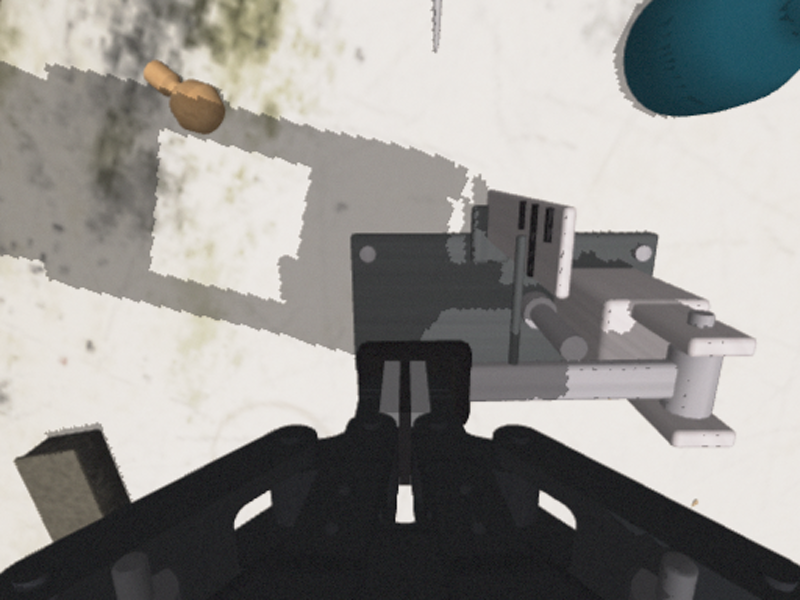

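View pics/c9.png

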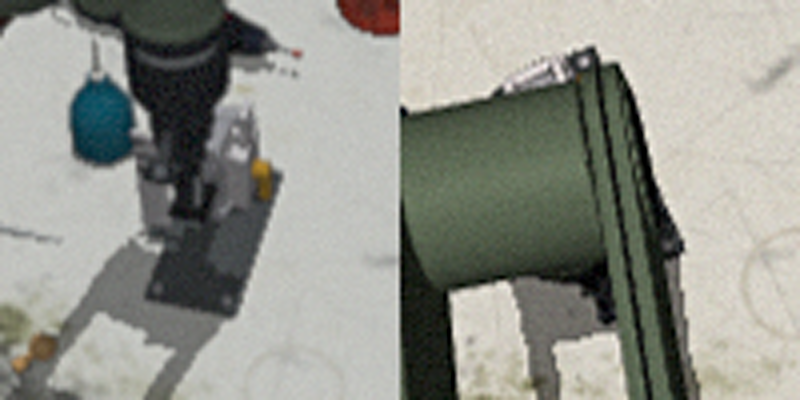

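The lever is nearly level: the pointer ends at (519,237) just short of the long rib (533,240), and the pad force is 5.5 N at z=0.109. Pressing 3 mm more.

Request:
move_arm(targets=[{"dx": 3,"dy": 0,"dz": 0,"ax": 0,"ay": 0,"az": 0,"jaw": 0},{"dx": 0,"dy": 0,"dz": 0,"ax": 0,"ay": 0,"az": 0,"jaw": 0},{"dx": 0,"dy": 0,"dz": 0,"ax": 0,"ay": 0,"az": 0,"jaw": 0},{"dx": 0,"dy": 0,"dz": 0,"ax": 0,"ay": 0,"az": 0,"jaw": 0},{"dx": 0,"dy": 0,"dz": 0,"ax": 0,"ay": 0,"az": 0,"jaw": 0},{"dx": 0,"dy": 0,"dz": 0,"ax": 0,"ay": 0,"az": 0,"jaw": 0}])

```text
clock: 13.47
tcp_pos: [0.5466, 0.1947, 0.1068]
ee_rot: [[0.0, 0.916, 0.401], [-0.0, 0.401, -0.916], [-1.0, 0.0, 0.0]]
contact_force: [-2.9, -0.9, 5.1]
opening: -0.0001
```

```bash
python3 - <<'E'
from h import *; from station import env
import cv2
o=env.get_obs();print(o["clock"],o["tcp_pos"],o["contact_force"],o["qvel"]);snap("wrist","10");snap("scene","10")
a=np.load("pics/wrist10.npz")["f"][110:290,210:490,::-1]
cv2.imwrite("pics/c10.png",cv2.resize(a,(784,504),interpolation=cv2.INTER_CUBIC))
E
```

```text
13.4667 [0.54658831 0.19474294 0.1068056 ] [-2.94566901 -0.87443277  5.10898452] [-0.14389488 -0.04257917 -0.02416541 -0.03391398 -0.02282788  0.07066184]
```

View pics/c10.png

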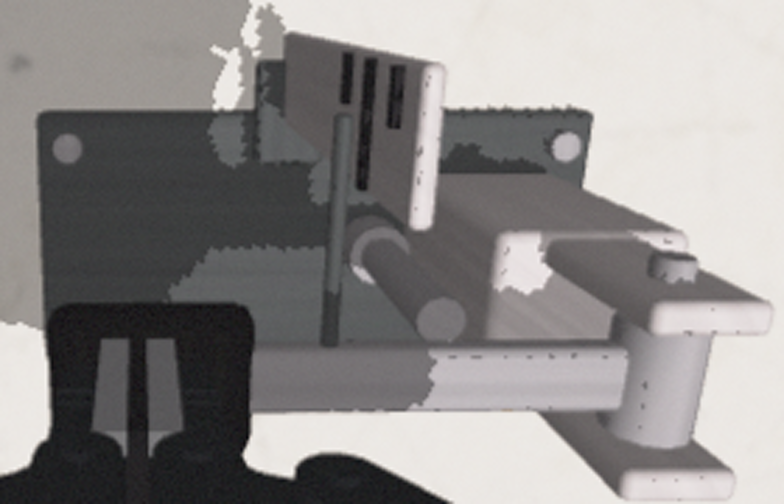

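View pics/scene10.png

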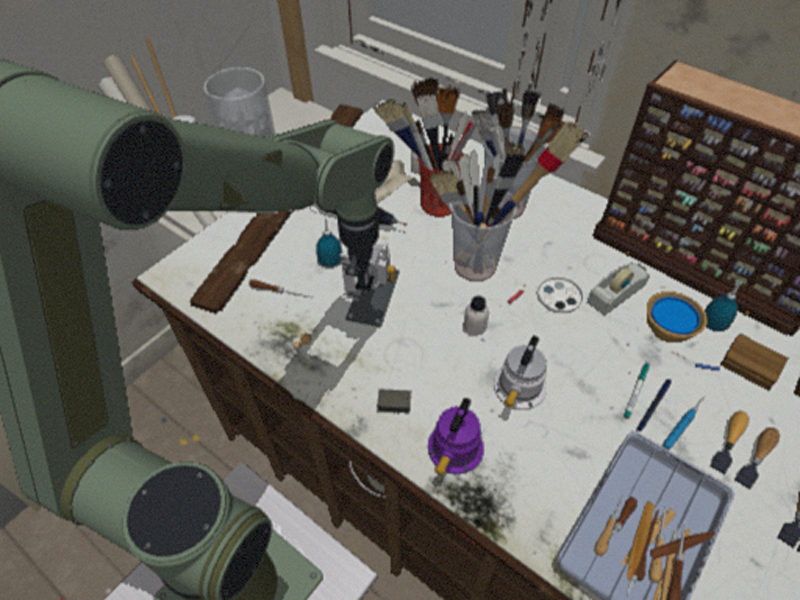

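```bash
python3 - <<'E'
from h import *
# valve frame: pad level at (-55,0,106) ; estimate origin from plate corners seen in this wrist picture
yaw=np.radians(23.7);X=np.array([np.cos(yaw),np.sin(yaw),0]);Y=np.array([-X[1],X[0],0])
C=lambda p:(210+p[0]/2.8,110+p[1]/2.8)
q=[px("wrist",*C(p),.008,"10") for p in [(38,112),(592,112)]];print(q, np.linalg.norm(q[0]-q[1]), np.degrees(np.arctan2(*(q[1]-q[0])[1::-1])))
# pivot pin between clevis: approx centre (665,385) at z .1
pv=px("wrist",*C((655,380)),.108,"10");print("pivot",pv)
O=pv-.045*X;O[2]=0;print("O",O,"pad level",O-.055*X)
P=lambda x,y,z:((pj("wrist",O+x*X+y*Y+np.array([0,0,z]),"10")-[210,110])*2.8).round(0)
for x in(-.013,-.016,-.02):
  for z in (.085,.1,.115,.126): print(x,z,P(x,.035,z),P(x,.05,z),P(x,.065,z))
E
```

```text
[array([0.50477694, 0.21882777, 0.008     ]), array([0.65421324, 0.28423075, 0.008     ])] 0.16312190643606092 23.637294645562015
pivot [0.63662602 0.23577535 0.108     ]
O [0.5954212 0.2176877 0.       ] pad level [0.54505976 0.19558057 0.        ]
-0.013 0.085 [334. 175.] [339. 101.] [344.  24.]
-0.013 0.1 [353. 191.] [359. 111.] [365.  26.]
-0.013 0.115 [375. 211.] [382. 123.] [390.  30.]
-0.013 0.126 [394. 229.] [403. 134.] [412.  33.]
-0.016 0.085 [320. 175.] [324. 101.] [329.  24.]
-0.016 0.1 [337. 191.] [342. 111.] [348.  26.]
-0.016 0.115 [357. 211.] [364. 123.] [371.  30.]
-0.016 0.126 [375. 229.] [383. 134.] [392.  33.]
-0.02 0.085 [300. 175.] [304. 101.] [308.  24.]
-0.02 0.1 [315. 191.] [320. 111.] [325.  26.]
-0.02 0.115 [334. 211.] [340. 123.] [346.  30.]
-0.02 0.126 [350. 229.] [357. 134.] [364.  33.]
```

The tip height of 0.1068 m on the pad gives about 0.24 rad. The lever looks level, the pointer projects onto the long rib within parallax, and the arm is still. Before handing in, one more settled reading.

Request:
move_arm(targets=[{"dx": 0.5,"dy": 0,"dz": 0,"ax": 0,"ay": 0,"az": 0,"jaw": 0},{"dx": 0,"dy": 0,"dz": 0,"ax": 0,"ay": 0,"az": 0,"jaw": 0},{"dx": 0,"dy": 0,"dz": 0,"ax": 0,"ay": 0,"az": 0,"jaw": 0},{"dx": 0,"dy": 0,"dz": 0,"ax": 0,"ay": 0,"az": 0,"jaw": 0},{"dx": 0,"dy": 0,"dz": 0,"ax": 0,"ay": 0,"az": 0,"jaw": 0},{"dx": 0,"dy": 0,"dz": 0,"ax": 0,"ay": 0,"az": 0,"jaw": 0}])

```text
clock: 14.07
tcp_pos: [0.5466, 0.1947, 0.1063]
ee_rot: [[0.0, 0.916, 0.401], [-0.0, 0.401, -0.916], [-1.0, 0.0, 0.0]]
contact_force: [-2.7, -1.0, 5.5]
opening: 0.0001
```

```bash
python3 - <<'E'
from station import env
o=env.get_obs();print(o["clock"],o["tcp_pos"],o["contact_force"],o["qvel"])
print(env.job_done())
E
```

```text
14.0667 [0.54658373 0.19469727 0.10633068] [-2.66604302 -0.95191427  5.52524058] [ 0.03498995 -0.05908145 -0.06365491  0.15742304  0.03665115 -0.12468809]
the job is handed in; nothing more can be done
None
```

I screwed the cap tight, then pressed the air lever to half travel, and handed the job in at 14.1 s with the shut fingertips still holding it. The job gives no verdict, so the readings below are my own checks.

- **Cap:** I turned it clockwise until it hit the stop: the torque rose to 0.57 N m and the bar began to slip in the pads. After release the bar measured 8.3° and the spout 9.0°, so they line up to about 0.01 rad.
- **Lever:** The fingertips rest on the pad at z = 0.1063 m, which works out to about 0.25 rad. They press with about 5.5 N (6 N is expected at half travel), and the arm was still.
- **Pointer:** It looks slightly to the side of the long mark in the wrist picture. That fits the viewing angle but could not be settled from that view, so I relied on the fingertip height.
- **Camera disagreement:** The cameras placed the pad up to 5 to 8 mm apart, so I aimed between them. The fingers landed on the pad.
- **Bystanders:** In the last scene picture they look where they started; I did not measure them.
- **Refused calls:** My first two move calls were refused for missing keys, and the arm did not move.

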